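Pop open the wide label printer

TASK

The roll in the wider of the two label printers on the packing desk is to be changed. Push down the long release bar on that printer's front deck until its lid unlatches, then get out of the way and let the lid spring fully open by itself: do not touch the lid, and leave the narrow printer's lid shut.

Things in the scene. Friction and masses are not known exactly. Their poses are not given: they have to be found in the camera images.
- wide_bar_top (a point): Top centre of the release bar of the WIDE label printer, a fixed white box 230 mm deep, 170 wide, 100 high. Grey bar, 28 x 70 mm (x, y), 12 mm proud of the flat front deck, mid-width. Site z is up, x points level to the lid; it moves with the bar. The bar sinks 7 mm on a spring (1.5 N to start, 4 N at 4 to 5 mm where the lid unlatches, 6 N at the bottom). The small round key is a dummy.
- wide_lid (a joint): Angle of the wide printer's lid, a flat white panel 120 mm deep with a dark window, rad: 0 shut and latched, 1.25 fully open. Shut, its free edge lies 72 mm from the bar's centre along the bar point's +x and its hinge line 120 mm farther on, its top 103 mm above the table. Unlatched, its spring swings the free edge up and away from the bar in about 1 s and keeps it open.
- narrow_lid (a joint): Angle of the lid of the NARROW label printer, rad: 0 shut and latched, 1.25 open. A like white printer, also 230 mm deep and 100 high but only 105 wide, with a bar of 28 x 40 mm; it stays shut. It stands on the other side of the desk, its centre at least 320 mm from the wide printer's.

How it is judged:
By the outcome, as a careful person would: the job done as asked, in the order asked, and still so for the second after the job is handed in, with the robot touching nothing.
It also fails if it takes over 26 s, if anything falls off the work surface, if the arm or the gripper's body presses on something with over 40 N, if the wrist force passes 120 N, or if a joint passes its speed limit or range.

ROBOT

A 6-joint arm with a two-finger parallel gripper is mounted at the origin on the work surface. World frame = base frame: x ahead of the robot, y to its left, z up, the work surface at z = 0. Lengths are in mm, angles in rad, forces in N, time in s.
With the tool pointing down it reaches from about 400 to 825 mm from the base axis. Payload 7 kg.
Tool frame: the origin (TCP) lies midway between the tips of the shut fingers; the grasp point (between the pads) lies r.grasp_offset behind it (r.grasp_offset is the distance from the TCP to the grasp point, in mm); z points along the fingers, y is the line along which they close (so a half turn about z gives the same grasp; the last joint's range is limited). The gripper opens to 88 mm and grips with 3 to 60 N. Pads are 19 mm wide; open, the fingers measure 130 mm over their backs; the gripper's body (78 mm by 193 mm) begins 47 mm behind the grasp point.
Start: joints at [-1.006, 0.359, 0.012, 0, -1.224, -0.288], TCP at [184.437, -649.291, 226.561] pointing down, gripper open.
Joint ranges: [-3.07, 3.07], [-1.43, 2.12], [-1.02, 1.25], [-3.03, 1.67], [-3.05, -0], [-3.03, 3.03]. Speed limits (rad/s): [2.39, 2.39, 3.01, 3.14, 3.14, 3.14].

INTERFACE

Orientations are given as a unit quaternion [x, y, z, w].
In Python, from bench import r gives the robot as it stands.
- The arm moves only by the shell command python3 -m creep 'ROWS' [FORCE]. ROWS is JSON, a list of rows, each a list of 5 numbers: the shift along the world's x, y, z in mm, then the turn about the world's z in degrees, then the finger opening in mm, from 0 to 87.6. In form: [[tx, ty, tz, twist, fingers], ...]. A call has 1 to 20 rows; each row shifts and turns the commanded pose from where the row before left it; what a row does not reach is not made up. A row lasts 1/10 s, in which the tool goes at most 50 mm and 8.59 degrees, less where a joint would pass 70% of its speed; a pose out of reach is approached as far as the arm can. A call is refused whole if a number of a shift passes 50 or a number of a turn 8.59, either way. A call with a gripper value outside its range is refused whole. The fingers move at their own pace and stop on an object; FORCE is the grip in N (left out, the last holds). Time passes only in rows, so rows that do not move let the fingers close. It gives the time, the measured TCP pose, the force, the opening and the grip force at its end, in the units of the state.
- r.observe(): the state, without advancing time (a new reading comes with each control period).
- r.grab_frame(name): name is "side" or "top" or "wrist"; returns a dict with "image" (384x512x3 uint8, red, green, blue), "range_z" (384x512 float32, mm along the optical axis (not along the pixel's ray), 0 where there is no reading), "fov_y" (degrees; the focal length in pixels is half the picture's height over the tangent of half this angle, whatever the lens; pixels are square), "cx", "cy" (the principal point, pixels), "rvec" (rotation vector, rad) and "tvec" (3), from world to camera coordinates, as OpenCV has them. Camera axes: x right, y down, z forward; pixel columns grow to the right and rows downward; lengths in mm; the calibration is good to about 2 mm. A picture is of the moment at which its call begins.
- r.hand_in(): hands the job in; it is judged then, once.
The state is a dict: "time_s": time; "q": joint angles; "qd": joint speeds; "joint_efforts": joint torques, N m; "tcp_pos": TCP position; "ee_rot": TCP orientation; "contact_force": force on the tool from outside, world axes, zero at the start; "wrist_torque": the same for the moment, N m; "finger_gap": finger opening in mm; "finger_force": force on a finger pad.
Only numpy, scipy, OpenCV 4.12 (cv2) and the standard library are available. Lean on these libraries where they do the work, as an engineer would, in place of code of your own. Each camera call takes 0.05 s, during which the arm holds its last target. There are 200 camera calls.

## Working session

There is one attempt and no reset: what is moved stays moved. The work goes in short steps, Python scripts to look and compute and a shell command to move; the robot and the scene stay as the last step left them, time stands still between calls to the robot, and variables do not carry over. Pictures are saved under pics/ and viewed, at most 10 in all, crops included, and the job is handed in when it is done.

```bash
mkdir -p pics; cat > h.py <<'E'
import numpy as np, cv2
from bench import r
def grab(n):
    f=r.grab_frame(n); np.savez(f'{n}.npz',**f); return f
def load(n): return dict(np.load(f'{n}.npz'))
def cloud(f):
    d=f['range_z']; H,W=d.shape; F=H/2/np.tan(np.radians(float(f['fov_y']))/2)
    v,u=np.mgrid[:H,:W]; c=np.stack([(u-f['cx'])*d/F,(v-f['cy'])*d/F,d],-1)
    R=cv2.Rodrigues(np.array(f['rvec'],float))[0]
    P=(c-np.array(f['tvec']).ravel())@R; P[d<=0]=np.nan; return P
E
python3 - <<'E'
from h import *
for n in('top','side'):
    f=grab(n); cv2.imwrite(f'pics/{n}1.png',f['image'][...,::-1])
s=r.observe(); print(s['time_s'],s['tcp_pos'],s['ee_rot'],s['finger_gap'],r.grasp_offset)
E
```

```text
0.1 [ 184.31419261 -648.90977526  225.71990361] [-1.37915170e-01  9.90443772e-01  7.12086090e-04 -1.80651380e-04] 87.66826627338463 18.8
```

View pics/top1.png

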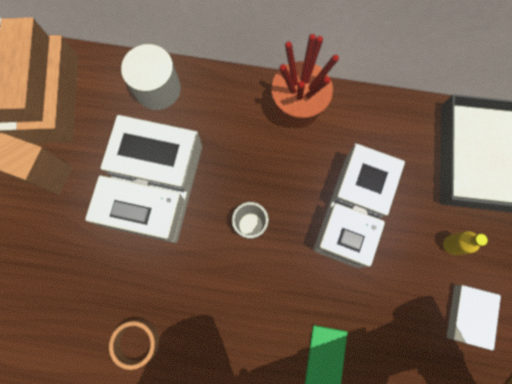

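View pics/side1.png

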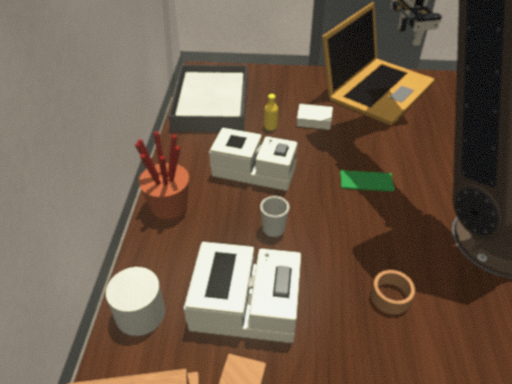

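The top view shows the wide printer at left (bar about (131,212), lid about (150,150)) and the narrow one at right (bar about (351,239)). Next I'll measure the bar.

```bash
python3 - <<'E'
from h import *
f=load('top'); P=cloud(f)
for u,v in [(131,212),(150,150),(351,239),(250,220),(151,75),(303,90),(131,345),(25,155),(110,225),(170,225),(95,210),(110,180),(185,190),(173,238)]: print((u,v),P[v,u].round(1))
im=f['image'][170:245,75:195]; cv2.imwrite('pics/top_crop.png',cv2.resize(im[...,::-1],None,fx=6,fy=6,interpolation=cv2.INTER_CUBIC))
f2=load('side');Q=cloud(f2)
im=f2['image'][230:350,180:310]; cv2.imwrite('pics/side_crop.png',cv2.resize(im[...,::-1],None,fx=5,fy=5,interpolation=cv2.INTER_CUBIC)[:600])
for u,v in [(283,281),(220,275),(265,255),(262,320)]: print('side',(u,v),Q[v,u].round(1))
# height map
for n,X in(('top',P),('side',Q)):
    a=X[(np.abs(X[...,0]-P[212,131,0])<70)&(np.abs(X[...,1]-P[212,131,1])<70)]
    print(n,np.histogram(a[:,2],bins=np.arange(50,120,3)))
E
```

```text
(131, 212) [560.4 232.7 112.1]
(150, 150) [692.4 226.  104.2]
(351, 239) [ 577.  -197.1  109.8]
(250, 220) [597.6   5.2   3.6]
(151, 75) [858.3 261.6  99.8]
(303, 90) [830.9 -60.  188.6]
(131, 345) [300.1 207.   -1.5]
(25, 155) [633.7 452.  139. ]
(110, 225) [530.  272.1  98.6]
(170, 225) [548.8 155.3  99.9]
(95, 210) [554.2 307.6 100.8]
(110, 180) [618.4 292.4 101.8]
(185, 190) [631.3 149.5  55.3]
(173, 238) [528.4 155.6  47.2]
side (283, 281) [559.8 246.6 113.3]
side (220, 275) [694.3 235.8 106.5]
side (265, 255) [601.3 172.3 101.9]
side (262, 320) [599.2 321.7  80.8]
top (array([   4,    5,    3,    3,   10,   24,   25,    9,    9,    8,    7,
          8,   16,    5,   41,  251, 1824,  720,   18,   52,  354,  102,
          1]), array([ 50,  53,  56,  59,  62,  65,  68,  71,  74,  77,  80,  83,  86,
        89,  92,  95,  98, 101, 104, 107, 110, 113, 116, 119]))
side (array([   0,    0,    0,    0,    1,    4,    5,    0,    0,    1,    1,
          2,    7,    4,   22,  181, 1243,  601,   24,   50,  223,   98,
          3]), array([ 50,  53,  56,  59,  62,  65,  68,  71,  74,  77,  80,  83,  86,
        89,  92,  95,  98, 101, 104, 107, 110, 113, 116, 119]))
```

View pics/top_crop.png

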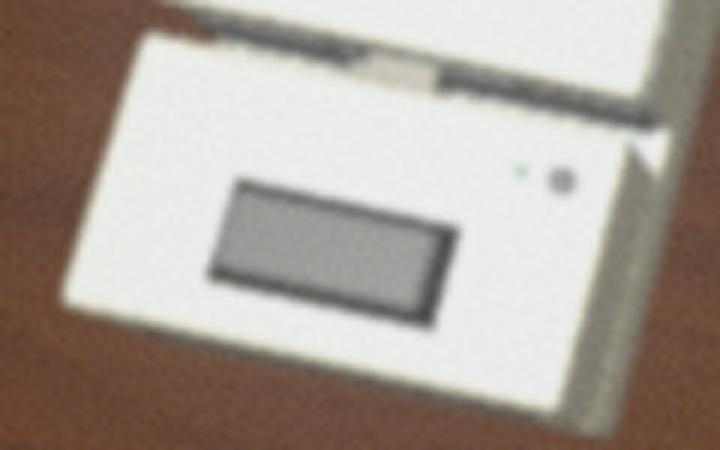

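View pics/side_crop.png

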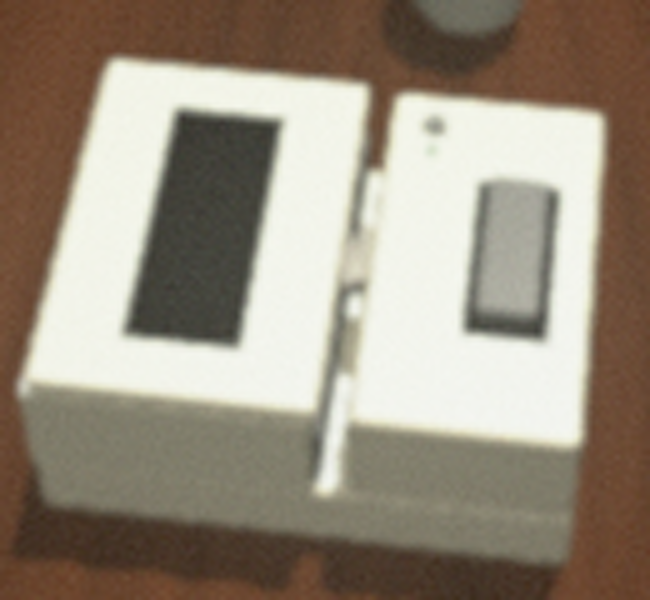

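The crops show the bar's top face centred near (328,248) in the top crop, i.e. (129.7,211.3) in the full image. The lid gap lies on its far side and the dummy key at (561,180).

```bash
python3 - <<'E'
from h import *
for n in('top','side'):
    P=cloud(load(n)); 
    m=(np.hypot(P[...,0]-560,P[...,1]-235)<60)&(P[...,2]>108)&(P[...,2]<120); a=P[m]
    c,(w,h),ang=cv2.minAreaRect(a[:,:2].astype(np.float32)); print(n,len(a),'rect',c,w,h,ang,'med z',np.median(a[:,2]))
    m=(np.hypot(P[...,0]-690,P[...,1]-226)<50); print('lid z',np.median(P[m][:,2]))
    d=P[(np.hypot(P[...,0]-560,P[...,1]-235)<70)&(P[...,2]>94)&(P[...,2]<106)];print('deck z',np.median(d[:,2]),np.median(d[:,0:2],axis=0))
    t=P[(np.hypot(P[...,0]-520,P[...,1]-60)<60)];print('table z',np.median(t[:,2]))
P=cloud(load('top'))
# anything tall on the path from start to bar
from numpy import *
m=(P[...,0]>250)&(P[...,0]<750)&(P[...,1]>-650)&(P[...,1]<330)&(P[...,2]>125); a=P[m]; 
for p in a[::max(1,len(a)//12)]: print(p.round())
print(r.observe()['tcp_pos'])
E
```

```text
top 502 rect (561.0274047851562, 237.74473571777344) 69.89608001708984 28.040159225463867 86.58328247070312 med z 111.94635114941235
lid z 103.41353136721344
deck z 100.03453206616894 [576.26386638 231.13176038]
table z 0.22970558788451692
side 367 rect (562.5472412109375, 239.95004272460938) 70.53234100341797 27.847164154052734 86.6981201171875 med z 112.01745735111234
lid z 103.76644883539716
deck z 100.21019250530725 [578.49102285 239.40303146]
table z 0.5519468540752683
[ 184.31419261 -648.90977526  225.71990361]
```

```bash
python3 - <<'E'
from h import *
P=cloud(load('side'))
for u,v in [(374,10),(350,20),(327,42),(330,85),(380,115),(430,80),(405,90),(380,70),(415,15),(430,20),(405,5),(313,117),(271,105)]: print((u,v),P[v,u].round())
E
```

```text
(374, 10) [  214. -1147.    96.]
(350, 20) [ 358. -775.  219.]
(327, 42) [ 441. -646.  200.]
(330, 85) [ 417. -616.   56.]
(380, 115) [ 251. -506.   16.]
(430, 80) [  41. -739.   17.]
(405, 90) [ 145. -661.   19.]
(380, 70) [ 218. -789.   22.]
(415, 15) [ 199. -568.  334.]
(430, 20) [ 154. -560.  324.]
(405, 5) [ 214. -652.  328.]
(313, 117) [ 477. -453.   35.]
(271, 105) [ 614. -432.   89.]
```

```bash
python3 -m creep '[[10,30,2,0,0],[20,40,2,0,0],[20,40,2,0,0],[20,40,2,0,0],[20,40,2,0,0],[20,40,2,0,0],[20,40,2,0,0],[20,40,2,0,0],[20,40,2,0,0],[20,40,2,0,0],[15,40,0,-2,0],[15,40,0,-2,0],[15,40,0,-2,0],[15,40,0,-2,0],[15,40,0,-2,0],[15,40,0,-2,0],[15,40,0,-2,0],[15,40,0,-2,0],[15,40,0,-2,0],[10,40,0,-1,0]]' 10; python3 - <<'E'
from h import *
s=r.observe();print(s['tcp_pos'],s['ee_rot'],s['q'],s['contact_force'],s['finger_gap'])
E
```

```text
time_s: 2.1
tcp_pos: [519.8, 142.5, 246.2]
ee_rot: [0.028, 1.0, -0.0, -0.0]
contact_force: [0.3, -0.6, -0.3]
finger_gap: 0.3
finger_force: 0.0
[519.7629637  142.50718477 246.22809456] [ 2.79696982e-02  9.99608748e-01 -1.23642683e-04 -1.78681540e-04] [ 6.31439487e-01  1.21947293e-01 -2.57356002e-01 -2.52905349e-05
 -1.19192697e+00 -2.25817315e+00] [ 0.31972225 -0.63420467 -0.34361665] 0.26377540580293485
```

```bash
python3 -m creep '[[10,25,-10,0,0],[10,30,-15,0,0],[10,25,-15,0,0],[10,16,-15,0,0],[0,0,-20,0,0],[0,0,-20,0,0],[0,0,-12,0,0],[0,0,-10,0,0],[0,0,0,0,0],[0,0,0,0,0]]'; python3 - <<'E'
from h import *
f=grab('wrist'); cv2.imwrite('pics/w1.png',f['image'][...,::-1])
f=grab('side'); cv2.imwrite('pics/s2.png',cv2.resize(f['image'][170:350,130:370,::-1],None,fx=3,fy=3,interpolation=cv2.INTER_CUBIC))
s=r.observe();print(s['time_s'],s['tcp_pos'],s['ee_rot'],s['contact_force'],s['q'])
E
```

```text
time_s: 3.1
tcp_pos: [559.8, 236.8, 130.1]
ee_rot: [0.027, 1.0, 0.0, 0.0]
contact_force: [1.1, -0.1, -0.3]
finger_gap: 0.6
finger_force: 0.0
3.2 [559.98475564 236.968914   130.66750725] [2.73621289e-02 9.99625218e-01 4.85132414e-04 7.08700804e-04] [ 1.1335312  -0.01062874  0.42072954] [ 7.21395345e-01  3.25789826e-01 -2.69845231e-01  3.07338323e-04
 -9.73462508e-01 -2.34709542e+00]
```

View pics/s2.png

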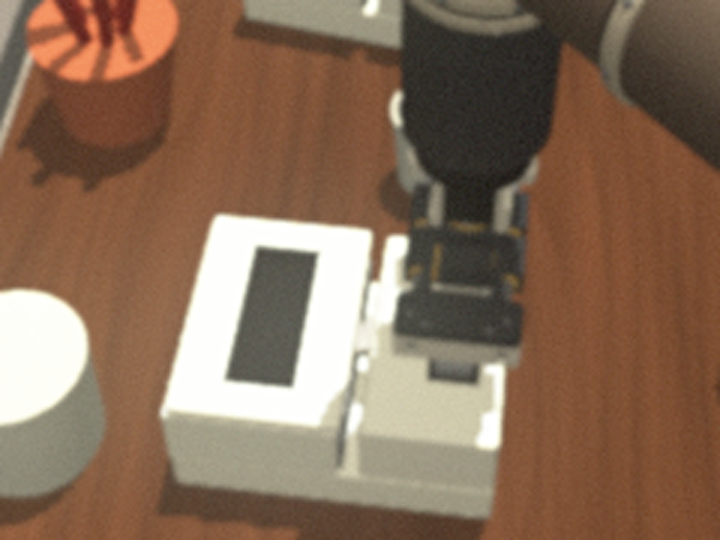

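View pics/w1.png

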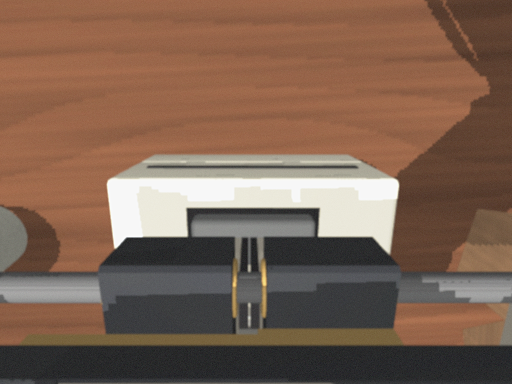

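The side view shows the gripper clear of the lid edge and over the bar. The wrist view shows the bar (cols 190–316) centred on the fingers (col 249). Now I press.

```bash
python3 -m creep '[[0,0,-8,0,0],[0,0,-6,0,0],[0,0,-3,0,0],[0,0,-1.5,0,0],[0,0,-1.5,0,0],[0,0,-1.5,0,0],[0,0,0,0,0],[0,0,0,0,0]]'; python3 - <<'E'
from h import *
P=cloud(grab('top')); Q=cloud(grab('side'))
for n,X in(('top',P),('side',Q)):
    m=(np.hypot(X[...,0]-693,X[...,1]-230)<50); print(n,np.nanpercentile(X[m][:,2],[10,50,90]))
s=r.observe();print(s['tcp_pos'],s['contact_force'])
E
```

```text
time_s: 4.0
tcp_pos: [559.7, 236.9, 108.0]
ee_rot: [0.027, 1.0, 0.0, 0.0]
contact_force: [-0.2, 0.2, 1.2]
finger_gap: 0.4
finger_force: 0.0
top [104.99164549 108.33916061 111.19767549]
side [104.9988858  108.72675975 111.58836388]
[559.67031281 236.91639594 108.02189784] [ 0.17962337  0.7502887  -0.94253209]
```

The lid is already swinging (its surface has risen), so I back off up and away from it.

```bash
python3 -m creep '[[0,0,10,0,0],[-5,0,30,0,0],[-20,0,40,0,0],[-20,0,40,0,0],[-10,0,20,0,0],[0,0,0,0,0],[0,0,0,0,0],[0,0,0,0,0],[0,0,0,0,0],[0,0,0,0,0],[0,0,0,0,0],[0,0,0,0,0],[0,0,0,0,0]]'; python3 - <<'E'
from h import *
f=grab('side'); cv2.imwrite('pics/s3.png',f['image'][...,::-1]); grab('top')
s=r.observe();print(s['time_s'],s['tcp_pos'],s['contact_force'])
E
```

```text
time_s: 5.4
tcp_pos: [504.5, 236.7, 247.9]
ee_rot: [0.027, 1.0, -0.0, -0.0]
contact_force: [0.6, 0.1, -0.2]
finger_gap: 0.5
finger_force: 0.0
5.5 [504.4487949  236.71093415 248.0174333 ] [-0.45260635 -0.17294493 -0.70288526]
```

View pics/s3.png

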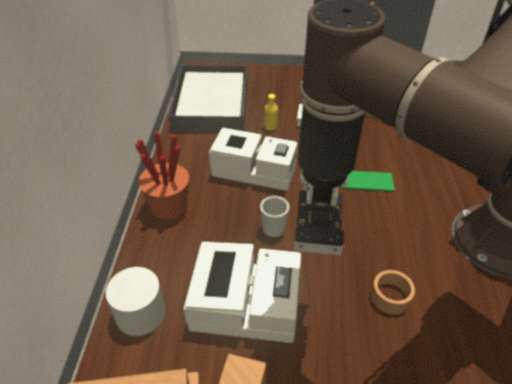

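The side view shows the lid at (220,275) still lying flat, so it did not open. I'll check its height.

```bash
python3 - <<'E'
from h import *
for n in('top','side'):
    X=cloud(load(n)); m=(np.hypot(X[...,0]-693,X[...,1]-230)<50)&(X[...,2]<150); a=X[m]
    A=np.c_[a[:,:2]-[693,230],np.ones(len(a))]; k=np.linalg.lstsq(A,a[:,2],rcond=None)[0]
    print(n,np.percentile(a[:,2],[10,50,90]),'plane',k)
    m=(np.hypot(X[...,0]-560,X[...,1]-237)<12)&(X[...,2]<150);print('bar z',np.median(X[m][:,2]))
    m=(np.hypot(X[...,0]-690,X[...,1]+200)<20)&(X[...,2]<150);print('narrow',np.median(X[m][:,2]))
f=load('side');cv2.imwrite('pics/s4.png',cv2.resize(f['image'][230:350,180:310,::-1],None,fx=5,fy=5,interpolation=cv2.INTER_CUBIC)[:600])
E
```

```text
top [104.92426965 108.28462859 111.33358687] plane [-8.05179848e-02  3.25888131e-03  1.08153618e+02]
bar z 109.171340447949
narrow 103.7275689422992
side [105.04342994 108.59169777 111.66961819] plane [-8.12741459e-02  6.31625226e-03  1.08420850e+02]
bar z 107.69289822065545
narrow 103.1349928188599
```

View pics/s4.png

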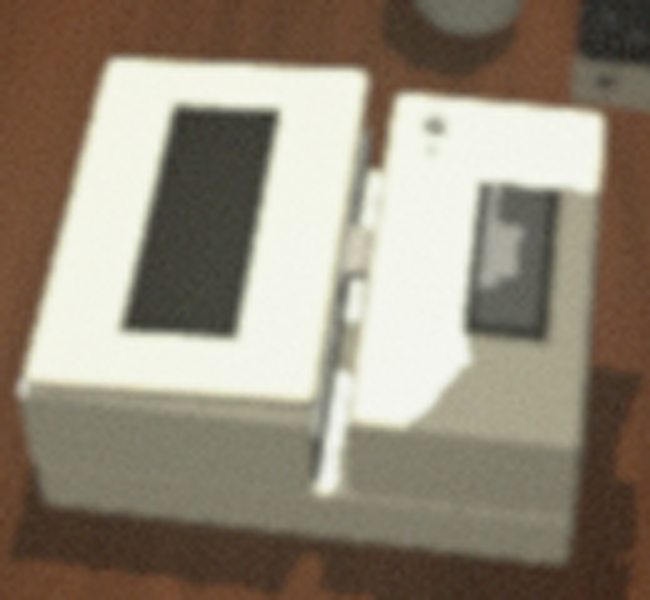

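The lid is ajar by 0.08 rad with the bar still about 3–4 mm down: it unlatched only partly, since the lid is caught at a first stage. I'll press again, deeper.

```bash
python3 -m creep '[[20,0,-25,0,0],[20,0,-40,0,0],[15,0,-40,0,0],[0,0,-22,0,0],[0,0,-8,0,0],[0,0,-4,0,0],[0,0,-2,0,0],[0,0,-1,0,0],[0,0,-0.7,0,0],[0,0,0,0,0],[0,0,0,0,0]]'; cat > lid.py <<'E'
from h import *
for n in('top','side'):
    X=cloud(grab(n)); m=(np.hypot(X[...,0]-693,X[...,1]-230)<50)&(X[...,2]<230)&(X[...,2]>60); a=X[m]
    A=np.c_[a[:,:2]-[693,230],np.ones(len(a))]; print(n,np.linalg.lstsq(A,a[:,2],rcond=None)[0].round(3))
s=r.observe();print(s['time_s'],s['tcp_pos'],s['contact_force'])
E
python3 lid.py
```

```text
time_s: 6.6
tcp_pos: [559.9, 237.2, 106.5]
ee_rot: [0.027, 1.0, 0.001, 0.001]
contact_force: [-0.9, 0.3, 4.7]
finger_gap: 0.5
finger_force: 2.4
top [ -0.404   0.166 142.741]
side [-3.20000e-01 -1.38000e-01  1.44899e+02]
6.7 [559.93231876 237.20347621 106.17298965] [-0.45645318  1.43305215  5.32493533]
```

The lid is now swinging up, so I retreat.

```bash
python3 -m creep '[[0,0,12,0,0],[-10,0,25,0,0],[-25,0,40,0,0],[-25,0,40,0,0],[-20,0,20,0,0],[0,0,0,0,0],[0,0,0,0,0],[0,0,0,0,0],[0,0,0,0,0],[0,0,0,0,0],[0,0,0,0,0],[0,0,0,0,0]]'; python3 lid.py; python3 - <<'E'
from h import *
f=load('side'); cv2.imwrite('pics/s5.png',f['image'][...,::-1])
X=cloud(f); m=(X[...,0]>600)&(X[...,0]<830)&(np.abs(X[...,1]-225)<60)&(X[...,2]>130); a=X[m]
i=a[:,2].argmax(); print(len(a), a[i]); k=np.polyfit(a[:,0],a[:,2],1) if len(a)>9 else 0; print(k)
E
```

```text
time_s: 7.9
tcp_pos: [479.5, 236.6, 241.9]
ee_rot: [0.028, 1.0, -0.0, -0.0]
contact_force: [-0.3, 0.3, -0.7]
finger_gap: 0.4
finger_force: 0.0
top [  2.473  -0.138 105.85 ]
side [ 2.211 -0.112 99.828]
8.0 [479.50018849 236.6718357  242.14242083] [0.39683679 0.33820523 0.3352506 ]
473 [704.93195353 231.93430716 217.76850772]
[  -1.54135504 1312.77808728]
```

View pics/s5.png

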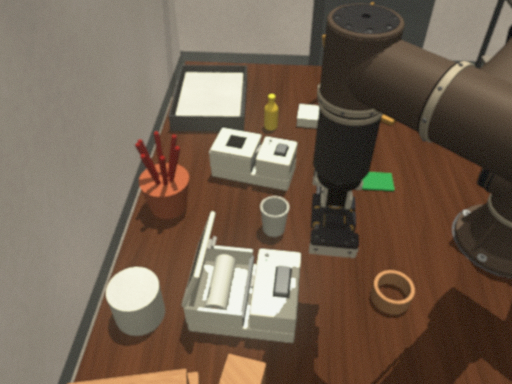

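The wide lid stands fully open around (207,255), with its top edge at 218 mm against the 217 mm expected at 1.25 rad. The narrow lid is shut and the arm is clear.

```bash
python3 -c "
from bench import r
print(r.hand_in())"
```

```text
the job is handed in; nothing more can be done
None
```

The wide printer's lid is fully open, sprung by its release bar without the robot touching it; it took two presses, because the first left the lid only slightly ajar. The narrow printer's lid stayed shut, and the job was handed in at about 8 s with the arm clear.

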